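# Hold the tea strainer ready over the mug

### The job

Take the tea strainer by its handle out of its drip cup, carry it over the row of spice jars in the caddy to the mug on the other side, and hold it level and centred over the mug's mouth with its underside about 2 cm above the rim, ready for pouring through. Finish while still holding it there in the air, keeping still. Never touch the mug with the strainer, do not push the mug, and leave all the jars and bottles undisturbed.

Things in the scene. Friction and masses are not known exactly. Their poses are not given: they have to be found in the camera images.
- strainer_handle (a point): Grip point on the handle of the tea strainer (loose, about 80 g). The strainer is a steel bowl with a flat flange and a straight black handle. The handle's grip is a bar 100 mm long, 14 mm wide (y) and 12 mm high (z); this point is the middle of its section, 30 mm from the grip's near-bowl end, 90 mm from the bowl's centre. x points along the handle toward the bowl, y across the handle, z up out of the bowl.
- strainer_underside (a point): Lowest point of the strainer's bowl, at the centre of its underside: 90 mm along +x of the handle point and 28 mm below it. The bowl is 66 mm across outside and 27 mm deep, its flange 86 mm across with its top 29 mm above this point. Same axes as the handle point.
- drip_cup: Steel drip cup fixed to the worktop, in which the strainer rests, hung by its flange; 82 mm across, 55 mm high, open at the top (opening 75 mm across). Origin at the centre of its underside, z up. The strainer lifts straight up out of it.
- mug_rim (a point): Centre of the mouth of the white mug, in the plane of its rim, 94 mm above the worktop. The mug is loose, 82 mm across outside, with a handle that reaches 71 mm from its axis, toward this point's -y. z is up.
- caddy_center (a point): Spice caddy fixed to the worktop between strainer and mug: a wooden tray 310 mm long (x) and 80 mm wide (y), with ends 50 mm high and a wire rail 40 mm high along each side. Point at the centre of its floor, 10 mm above the worktop. Four spice jars stand in it in a row along x; their caps reach at most 145 mm above the worktop.
- row_jar0_center (a point): Centre of one of the four black-capped spice jars in the caddy (loose, up to 46 mm across, up to 135 mm tall); point on its axis, 65 mm above its underside. Leave it alone.
- row_jar1_center (a point): Centre of one of the four black-capped spice jars in the caddy (loose, up to 46 mm across, up to 135 mm tall); point on its axis, 65 mm above its underside. Leave it alone.
- row_jar2_center (a point): Centre of one of the four black-capped spice jars in the caddy (loose, up to 46 mm across, up to 135 mm tall); point on its axis, 65 mm above its underside. Leave it alone.
- row_jar3_center (a point): Centre of one of the four black-capped spice jars in the caddy (loose, up to 46 mm across, up to 135 mm tall); point on its axis, 65 mm above its underside. Leave it alone.
- oil_bottle_center (a point): Centre, half-way up, of a small slim oil bottle, 40 mm across and 146 mm tall, standing at the back of the worktop. Leave it alone.
- tall_shaker_center (a point): Centre, half-way up, of a large spice shaker, 67 mm across and 158 mm tall, standing at the back of the worktop. Leave it alone.
Not all that is in view belongs to the job. What is shaped like the part that bears mug_rim but blue or purple is not meant.

How it is judged:
On the way:
1. the strainer passes over the caddy, above the jars (y of strainer_underside in the frame of caddy_center between -0.05 and 0.05 m and x of strainer_underside in the frame of caddy_center between -0.165 and 0.165 m and height (world z) of strainer_underside above 0.135 m), for 0.04 s.
At the end, for the whole second after the job is handed in: The fingers alone still hold the strainer, at rest, level within 0.2 rad, the centre of its underside within 15 mm of the mug's axis and 6 to 35 mm above the rim. The mug is untouched, upright and within 12 mm of its place; jars, bottle and shaker stand upright (horizontal distance between strainer_underside and mug_rim below 0.015 m and z of strainer_underside in the frame of mug_rim between 0.006 and 0.035 m and angle between strainer_underside's own z axis and vertical below 0.2 rad and contact force between strainer and the fingers above 1 N and contact force between each of strainer, the arm, the fingers and mug below 0.05 N and contact force between strainer and drip_cup below 0.05 N and linear speed of strainer below 0.02 m/s and angular speed of strainer below 0.2 rad/s and angle between mug_rim's own z axis and vertical below 0.08 rad and distance of mug_rim from where it was at the start of the episode below 0.012 m and angle between each of row_jar0_center, row_jar1_center, row_jar2_center, row_jar3_center, oil_bottle_center, tall_shaker_center's own z axis and vertical below 0.15 rad); the arm keeps its last pose, push and grip.
It fails at once if the strainer touches the mug (contact force between strainer and mug above 0.3 N).
It fails at once if the mug is pushed more than 12 mm (distance of mug_rim from where it was at the start of the episode above 0.012 m).
It fails at once if a jar or bottle is tipped or pushed more than 15 mm (distance of any of row_jar0_center, row_jar1_center, row_jar2_center, row_jar3_center, oil_bottle_center, tall_shaker_center from where it was at the start of the episode above 0.015 m).
It also fails if it takes over 42 s, if anything falls off the work surface, if the arm or the gripper's body presses on something with over 40 N, if the wrist force passes 120 N, or if a joint passes its speed limit or range.

### The arm

A 6-joint arm with a two-finger parallel gripper is mounted at the origin on a cart in front of the work surface, level with it; the furniture and walls round the work are solid. World frame = base frame: x ahead of the robot, y to its left, z up, the work surface at z = 0. Lengths are in m, angles in rad, forces in N, time in s.
With the tool pointing down it reaches from about 0.3 to 0.775 m from the base axis. Payload 14.6 kg.
Tool frame: the origin (TCP) lies midway between the tips of the shut fingers; the grasp point (between the pads) lies 19 mm behind it; z points along the fingers, y is the line along which they close (so a half turn about z gives the same grasp; the last joint's range is limited). The gripper opens to 94 mm and grips with 3 to 60 N. Pads are 16 mm wide; open, the fingers measure 119 mm over their backs; the gripper's body (75 mm by 177 mm) begins 78 mm behind the grasp point.
Start: joints at [1.171, 0.3, 1.521, -0, 1.321, -0.067], TCP at [0.18, 0.52, 0.205] pointing down, gripper open.
Joint ranges: [-3.03, 3.03], [-0.79, 2.21], [0.23, 2.52], [-1.04, 4.18], [0, 3.07], [-2.55, 2.55]. Speed limits (rad/s): [2.22, 2.22, 2.57, 3.14, 3.14, 3.14].

### API

Orientations are given as [roll, pitch, yaw] about the fixed x, y, z axes, in that order (R = Rz(yaw) Ry(pitch) Rx(roll)).
In Python, from station import telemetry, optics, ctrl gives the robot as it stands.
- The arm moves only by the tool carry_out, never from a script. Its argument "plan" is a list that holds one entry, the list of rows, each a list of 7 numbers: the shift along the tool's x, y, z in mm, then the turn, a rotation vector about the tool's x, y, z in rad, then the finger opening in mm, from 0 to 94. A call has 1 to 20 rows; each row shifts and turns the commanded pose from where the row before left it, along the tool's axes as they then stand; what a row does not reach is not made up. A row lasts 1/12 s, in which the tool goes at most 41.7 mm and 7.16 degrees, less where a joint would pass 70% of its speed; a pose out of reach is approached as far as the arm can. A call with a gripper value outside its range is refused whole. The fingers move at their own pace and stop on an object; "squeeze" is the grip in N (left out, the last holds). Time passes only in rows, so rows that do not move let the fingers close. It gives the time, the measured TCP pose, the force, the opening and the grip force at its end, in the units of the state.
- telemetry.get_obs(): the state, without advancing time (a new reading comes with each control period).
- optics.camera(name): name is "scene" or "side" or "wrist"; returns a dict with "pixels" (480x640x3 uint8, red, green, blue), "intrinsics" (3x3 intrinsics, pixels), "dist_coeffs" ([k1, k2, p1, p2, k3] as OpenCV has them; the pictures are not rectified), "origin" and "rotation" of the camera in the world. Camera axes: x right, y down, z forward; pixel columns grow to the right and rows downward; lengths in m; the calibration is good to about 2 mm. A picture is of the moment at which its call begins. There is no depth.
- ctrl.hand_in(): hands the job in; it is judged then, once.
The state is a dict: "time_s": time; "qpos": joint angles; "joint_vel": joint speeds; "tau": joint torques, N m; "ee_pos": TCP position; "eef_rot": TCP orientation; "force": force on the tool from outside, world axes, zero at the start; "moment": the same for the moment, N m; "grip_width": finger opening in m; "grip_force": force on a finger pad.
Only numpy, scipy, OpenCV 4.12 (cv2) and the standard library are available. Lean on these libraries where they do the work, as an engineer would, in place of code of your own. Each camera call takes 0.05 s, during which the arm holds its last target. There are 200 camera calls.

## Working session

There is one attempt and no reset: what is moved stays moved. The work goes in short steps, Python scripts to look and compute and a tool call to move; the robot and the scene stay as the last step left them, time stands still between calls to the robot, and variables do not carry over. Pictures are saved under pics/ and viewed, at most 10 in all, crops included, and the job is handed in when it is done.

Besides the shell and the picture viewer there is one more tool, called after ">>>" as name(argument=value, ...) on one line, values as JSON. carry_out: Moves the arm, as the interface text tells. Its arguments: {"type":"object","properties":{"plan":{"type":"array","items":{"type":"array","items":{"type":"array","items":{"type":"number"}}}},"squeeze":{"type":"number"}},"required":["plan"]}

```bash
ls; mkdir -p pics
cat > h.py <<'E'
import numpy as np, cv2, pickle
from station import telemetry, optics, ctrl
def shot(n):
    c=optics.camera(n); pickle.dump(c,open(f'pics/{n}.pkl','wb')); return c
def load(n): return pickle.load(open(f'pics/{n}.pkl','rb'))
def A(c): return [np.array(c[k],float) for k in('intrinsics','dist_coeffs','origin','rotation')]
def ray(c,uv):
    K,d,o,R=A(c); p=cv2.undistortPoints(np.array(uv,float).reshape(-1,1,2),K,d)[:,0]
    v=np.c_[p,np.ones(len(p))]@R.T; return o,v
def plane(c,uv,z):
    o,v=ray(c,uv); return o+v*((z-o[2])/v[:,2])[:,None]
def proj(c,P):
    K,d,o,R=A(c); P=(np.array(P,float).reshape(-1,3)-o)@R
    return cv2.projectPoints(P,np.zeros(3),np.zeros(3),K,d)[0][:,0]
def save(c,n): cv2.imwrite(f'pics/{n}.png',c['pixels'][:,:,::-1])
E
python3 - <<'E'
from h import *
for n in('scene','side'):
    c=shot(n); save(c,n+'0'); print(n,c['origin'],np.round(c['rotation'],3).tolist())
o=telemetry.get_obs(); print(o)
E
```

```text
pics
scene [-0.08427962 -0.68182813  1.13315477] [-2.42, 0.005, -0.809]
side [-0.30851081 -0.74422523  0.84745076] [-2.162, 0.011, -0.895]
{'time_s': 0.1, 'qpos': array([ 1.17141372e+00,  3.00419091e-01,  1.52149589e+00,  1.25402763e-05,
        1.32069873e+00, -6.66095189e-02]), 'joint_vel': array([-0.0004621 , -0.00082578, -0.00174556, -0.00198618, -0.00130776,
        0.00049765]), 'tau': array([-1.23467387e-03, -5.32647300e+01, -3.53277791e+01,  7.08534429e-02,
        2.34547199e-02, -5.37393225e-05]), 'ee_pos': array([0.17958244, 0.51961685, 0.2049509 ]), 'eef_rot': array([-3.14057467e+00, -8.00815607e-05,  2.80881641e+00]), 'force': array([-0.14946583, -0.28430903,  0.43796715]), 'moment': array([-0.01183158,  0.00228613,  0.01019028]), 'grip_force': 0.0, 'grip_width': 0.09394036484260192}
```

View pics/scene0.png

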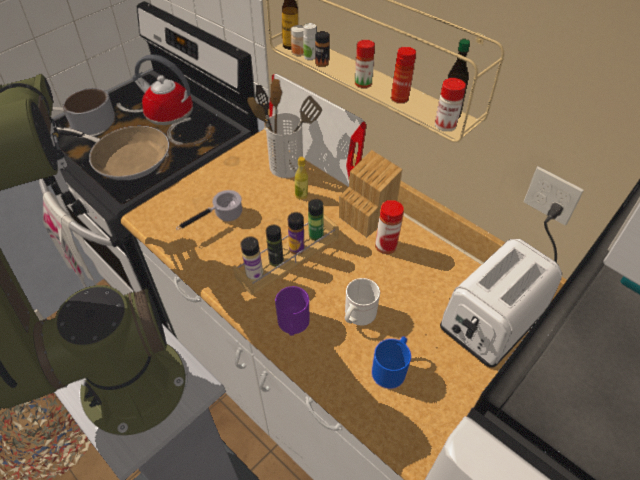

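View pics/side0.png

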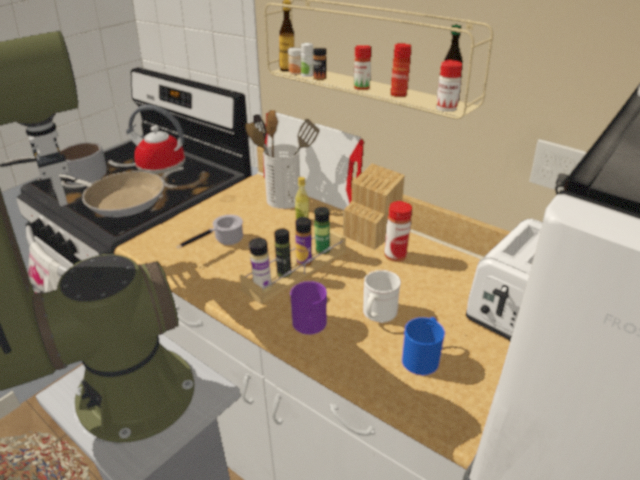

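```bash
python3 - <<'E'
s=open('h.py').read().replace("def A(c): return [np.array(c[k],float) for k in('intrinsics','dist_coeffs','origin','rotation')]",
"""from scipy.spatial.transform import Rotation as Rn
def A(c):
    r=np.array(c['rotation'],float)
    return [np.array(c[k],float) for k in('intrinsics','dist_coeffs','origin')]+[Rn.from_euler('xyz',r).as_matrix() if r.size==3 else r]""")
open('h.py','w').write(s)
E
python3 - <<'E'
from h import *
for n,h,b,m in(('scene',(182,225),(229,201),(363,290)),('side',(182,243),(229,224),(382,287))):
    c=load(n); print(n,plane(c,[h,b],.057).round(3).tolist(),plane(c,[m],.094).round(3))
c=load('scene');p=c['pixels'][:,:,::-1]
a=cv2.resize(p[175:245,165:265],None,fx=5,fy=5,interpolation=cv2.INTER_CUBIC)
b=cv2.resize(p[265:345,260:420],None,fx=4,fy=4,interpolation=cv2.INTER_CUBIC)
o=np.zeros((600,650,3),np.uint8); o[:260,:500]=a[:260]; o[265:585,:640]=b
cv2.imwrite('pics/crop1.png',o)
w=shot('wrist'); save(w,'wrist0'); print(w['origin'],w['rotation'])
E
```

```text
scene [[0.37, 0.274, 0.057], [0.524, 0.25, 0.057]] [[ 0.528 -0.256  0.094]]
side [[0.37, 0.28, 0.057], [0.515, 0.248, 0.057]] [[ 0.503 -0.269  0.094]]
[0.10571179 0.54636972 0.38487901] [2.86993748e+00 1.59437202e-03 1.23873375e+00]
```

View pics/crop1.png

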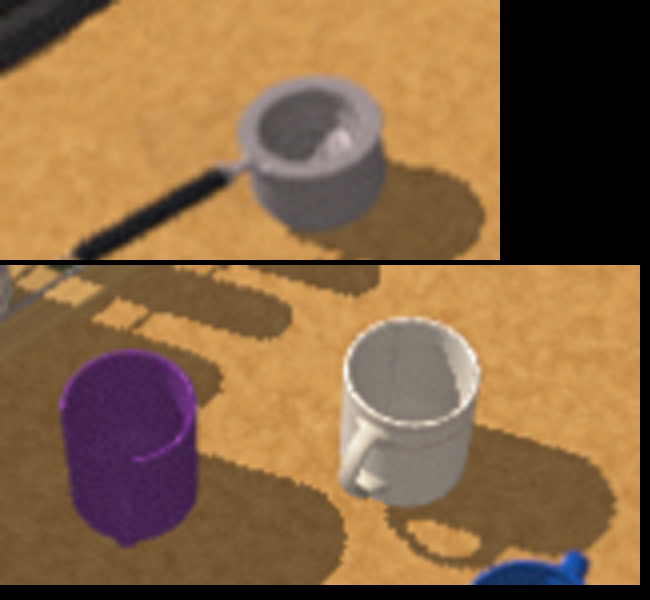

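View pics/wrist0.png

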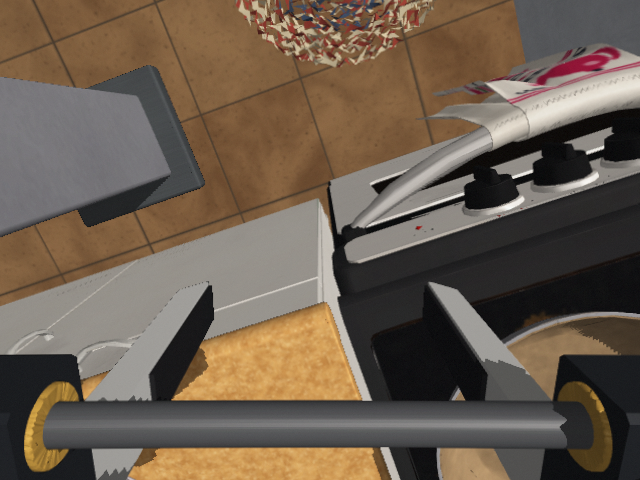

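```bash
cat > m.py <<'E'
from h import *
def blob(mask,near):
    n,l,s,ce=cv2.connectedComponentsWithStats(mask.astype(np.uint8)); 
    i=min((k for k in range(1,n) if s[k,4]>40),key=lambda k:np.hypot(*(ce[k]-near))); return l==i,s[i],ce[i]
for n,hg,mg,sg in(('scene',(195,218),(362,302),(228,205)),('side',(196,237),(381,297),(229,230))):
    c=load(n);p=c['pixels'];hsv=cv2.cvtColor(p,cv2.COLOR_RGB2HSV);S,V=hsv[...,1],hsv[...,2]
    hb,_,hc=blob(V<55,hg); ys,xs=np.nonzero(hb)
    P=plane(c,np.c_[xs,ys],.060)[:,:2]; mu=P.mean(0); u,s,vt=np.linalg.svd(P-mu); d=vt[0]*np.sign(vt[0,0]); t=(P-mu)@d
    print(n,'handle px',hc.round(),len(xs),'mid',mu.round(4),'yaw',np.arctan2(d[1],d[0]).round(3),'len',np.ptp(t).round(3))
    grip=mu+d*((t.max()+t.min())/2+.020); print('  grip',grip.round(4),'bowl',(grip+.09*d).round(4))
    for nm,g,th,z,r in(('flange',sg,90,.057,.043),('mug',mg,60,.094,.041)):
        sat=S<th; b,st,_=blob(sat&(V>60),g)
        # keep far/back edge: fit circle r on plane z to the upper hull points
        ys,xs=np.nonzero(b); hull=cv2.convexHull(np.c_[xs,ys].astype(np.float32))[:,0]
        e=cv2.findContours(b.astype(np.uint8),0,1)[0]; e=max(e,key=len)[:,0]
        Q=plane(c,e,z)[:,:2]; o=np.array(c['origin'])[:2]
        ce=Q.mean(0)
        from scipy.optimize import least_squares
        for _ in range(6):
            v=(ce-o)/np.linalg.norm(ce-o); sel=Q[((Q-ce)@v)>.005]
            ce=least_squares(lambda q:np.hypot(*(sel-q).T)-r,ce,loss='soft_l1',f_scale=.002).x
        res=np.hypot(*(sel-ce).T)-r
        print('  ',nm,st[:4],ce.round(4),'rms',res.std().round(4),len(sel))
E
python3 m.py; python3 -c "
from h import *
c=load('scene');print('caps',plane(c,[(250,241),(274,228),(296,215),(316,202)],.143).round(3).tolist())
print(plane(c,[(391,205)],.158).round(3), plane(c,[(302,160)],.146).round(3))"
```

```text
scene handle px [195. 218.] 100 mid [0.4106 0.2663] yaw -0.096 len 0.094
  grip [0.4319 0.2642] bowl [0.5214 0.2556]
   flange [208 190  34  31] [0.5219 0.2573] rms 0.0013 34
   mug [345 278  35  47] [ 0.5231 -0.259 ] rms 0.0013 42
side handle px [198. 174.] 948 mid [0.6689 0.5628] yaw -1.438 len 0.244
  grip [0.6707 0.5489] bowl [0.6826 0.4596]
   flange [207 214  36  31] [0.5204 0.2614] rms 0.0012 33
   mug [363 270  38  52] [ 0.5206 -0.2586] rms 0.0014 41
caps [[0.42, 0.027, 0.143], [0.491, 0.015, 0.143], [0.563, 0.007, 0.143], [0.634, 0.002, 0.143]]
[[ 0.75  -0.16   0.158]] [[0.729 0.148 0.146]]
```

White mug (362,302) is the target. Purple (293,310) and blue (391,362) are decoys. The handle is the black bar at (195,218), confirmed in the crop; other dark bars (pan handle at 75,130) are on the stove. Next is a hover above the grip.

>>> carry_out(plan=[[[-20,-10,1,0,0,0,60],[-20,-10,1,0,0,0,60],[-20,-10,1,0,0,0,60],[-20,-10,1,0,0,0,60],[-20,-10,1,0,0,0,60],[-20,-10,1,0,0,0,60],[-20,-10,1,0,0,0,60],[-20,-10,1,0,0,0,60],[-20,-10,1,0,0,0,60],[-20,-10,1,0,0,0,60],[-20,-10,1,0,0,0,60],[-20,-10,1,0,0,0,60],[-20,-10,1,0,0,0,60],[-20,-10,1,0,0,0,60],[-20,-10,1,0,0,0,60],[-20,-8,1,0,0,0,60],[0,0,0,0,0,-0.08,60],[0,0,0,0,0,-0.08,60],[0,0,0,0,0,-0.076,60],[0,0,0,0,0,0,60]]])

```text
time_s: 1.82
ee_pos: [0.4305, 0.2657, 0.1892]
eef_rot: [-3.141, -0.0, 3.048]
force: [-0.4, -0.1, 0.4]
grip_width: 0.06
grip_force: 0.0
```

Run:
```python
from h import *
w=shot('wrist'); save(w,'wrist1'); o=telemetry.get_obs(); print(o['time_s'],o['ee_pos'],o['eef_rot'],o['qpos'])
print(proj(w,[(.432,.266,.062),(.521,.257,.057)]))
```

```text
1.8667 [0.43043985 0.26586176 0.18926857] [-3.14138921e+00 -3.25090679e-04  3.04351074e+00] [ 4.80887510e-01  2.16373844e-01  1.66476315e+00  7.96695145e-06
  1.26083908e+00 -9.91829365e-01]
[[317.06827102 233.28302525]
 [316.23805255 339.87265248]]
```

View pics/wrist1.png

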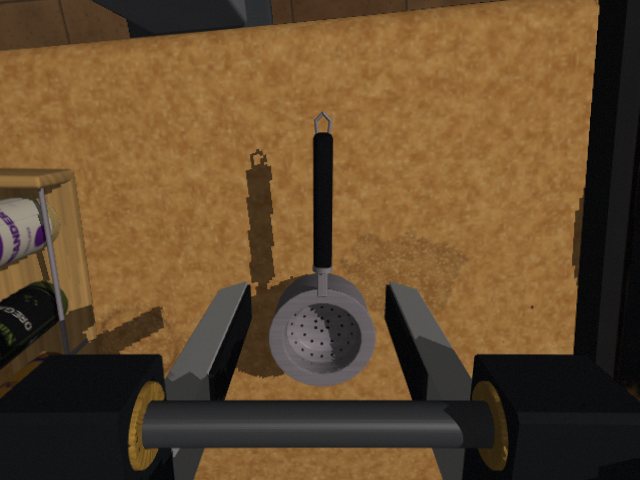

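The wrist view shows the black grip from (323,134) to (323,267) and the flange centred near (323,335). I'll measure the offsets from it.

Run:
```python
from h import *
w=load('wrist'); p=w['pixels']; V=p.max(2).astype(int)
m=(V<60).astype(np.uint8); m[:, :290]=0; m[:,360:]=0; m[:125]=0; m[290:]=0
ys,xs=np.nonzero(m); P=plane(w,np.c_[xs,ys],.062)[:,:2]; mu=P.mean(0); d=np.linalg.svd(P-mu,full_matrices=False)[2][0]; d*=np.sign(d[0]); t=(P-mu)@d
g=mu+d*(t.max()-.03); print('yaw',np.arctan2(d[1],d[0]),'len',np.ptp(t),'grip',g,'bowl by handle',g+.09*d)
pl=plane(w,[(270,335),(375,335),(323,285),(323,384)],.057); print(pl.round(4).tolist())
```

```text
yaw -0.17401530252491554 len 0.11718827941466936 grip [0.44731338 0.26427441] bowl by handle [0.53595416 0.24869196]
[[0.5133, 0.2207, 0.057], [0.521, 0.3041, 0.057], [0.4748, 0.2666, 0.057], [0.5616, 0.2588, 0.057]]
```

Run:
```python
from h import *
w=load('wrist'); p=w['pixels']; V=p.max(2).astype(int)
m=(V<45).astype(np.uint8); m[:, :300]=0; m[:,345:]=0; m[:125]=0; m[275:]=0
n,l,s,c=cv2.connectedComponentsWithStats(m); k=1+s[1:,4].argmax(); print(s[k])
L=l==k; rows=[(y,np.nonzero(L[y])[0].mean()) for y in range(140,264,6)]
uv=[(x,y) for y,x in rows]; P=plane(w,uv,.062)[:,:2]; a=np.polyfit(P[:,0],P[:,1],1); print('yaw',np.arctan(a[0]))
e=plane(w,[(323,s[k][1]),(323,s[k][1]+s[k][3])],.060); print(e.round(4)); print('y at .43',np.polyval(a,.43),'.52',np.polyval(a,.52))
```

```text
[ 314  133   19  137 2424]
yaw -0.09368192562410586
[[0.3613 0.2767 0.06  ]
 [0.4615 0.2677 0.06  ]]
y at .43 0.2701346992296086 .52 0.2616785735967596
```

>>> carry_out(plan=[[[-1,4,10,0,0,0,60],[0,0,15,0,0,0,60],[0,0,15,0,0,0,60],[0,0,15,0,0,0,60],[0,0,15,0,0,0,60],[0,0,15,0,0,0,60],[0,0,15,0,0,0,60],[0,0,15,0,0,0,60],[0,0,15,0,0,0,60],[0,0,12,0,0,0,60],[0,0,10,0,0,0,60],[0,0,0,0,0,0,60],[0,0,0,0,0,0,60]]])

```text
time_s: 2.95
ee_pos: [0.4317, 0.2699, 0.0371]
eef_rot: [-3.141, -0.001, 3.044]
force: [-0.3, -0.2, 0.3]
grip_width: 0.06
grip_force: 0.0
```

Run:
```python
from h import *
w=shot('wrist'); save(w,'wrist2'); o=telemetry.get_obs(); print(o['time_s'],o['ee_pos'],o['eef_rot'],o['force'])
```

```text
3.0 [0.43203009 0.27003574 0.0376704 ] [3.14143275e+00 1.91899147e-04 3.04422035e+00] [-0.18836837  0.18737456 -0.11676558]
```

View pics/wrist2.png

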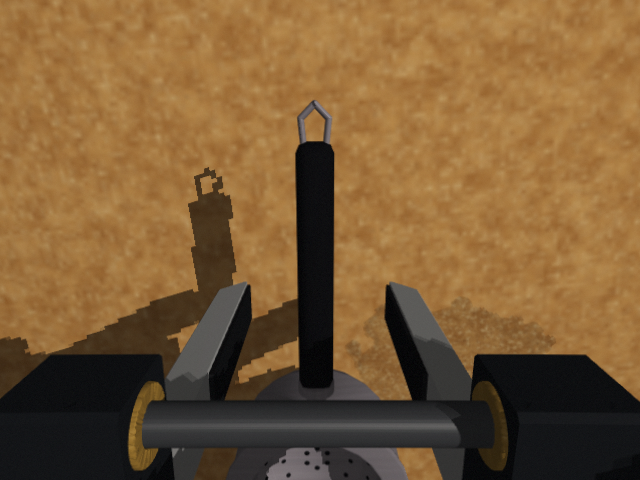

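The handle is centred between the fingers at column 316. Closing now.

>>> carry_out(plan=[[[0,0,0,0,0,0,0],[0,0,0,0,0,0,0],[0,0,0,0,0,0,0],[0,0,0,0,0,0,0],[0,0,0,0,0,0,0],[0,0,0,0,0,0,0],[0,0,0,0,0,0,0],[0,0,0,0,0,0,0],[0,0,0,0,0,0,0],[0,0,0,0,0,0,0]]], squeeze=45)

```text
time_s: 3.83
ee_pos: [0.4319, 0.2698, 0.0375]
eef_rot: [3.142, 0.0, 3.045]
force: [-1.7, -0.3, 0.3]
grip_width: 0.0133
grip_force: 45.0
```

>>> carry_out(plan=[[[0,0,-3,0,0,0,0],[0,0,-6,0,0,0,0],[0,0,-10,0,0,0,0],[0,0,-15,0,0,0,0],[0,0,-15,0,0,0,0],[0,0,-15,0,0,0,0],[0,0,-15,0,0,0,0],[0,0,-15,0,0,0,0],[0,0,-15,0,0,0,0],[0,0,-15,0,0,0,0],[0,0,-15,0,0,0,0],[0,0,-15,0,0,0,0],[0,0,-12,0,0,0,0],[0,0,-9,0,0,0,0],[0,0,-5,0,0,0,0],[0,0,0,0,0,0,0],[0,0,0,0,0,0,0]]])

```text
time_s: 5.25
ee_pos: [0.4317, 0.2697, 0.2173]
eef_rot: [-3.141, -0.0, 3.045]
force: [0.6, 0.8, -1.1]
grip_width: 0.0136
grip_force: 45.0
```

Run:
```python
from h import *
w=shot('wrist'); save(w,'wrist3'); c=shot('scene'); o=telemetry.get_obs(); print(o['time_s'],o['ee_pos'],o['eef_rot'],o['force'],o['grip_force'],o['grip_width'])
p=c['pixels'][:,:,::-1]; a=cv2.resize(p[90:240,140:290],None,fx=3,fy=3,interpolation=cv2.INTER_CUBIC)
b=cv2.resize(w['pixels'][:,:,::-1],(340,255)); q=np.zeros((450,800,3),np.uint8); q[:,:450]=a; q[:255,455:795]=b
cv2.imwrite('pics/lift.png',q)
```

```text
5.35 [0.43162743 0.26967853 0.21674916] [-3.14091306e+00 -9.97797867e-04  3.04476133e+00] [ 0.06056439  0.31458118 -0.87361915] 44.995633363723755 0.013636739460005768
```

View pics/lift.png

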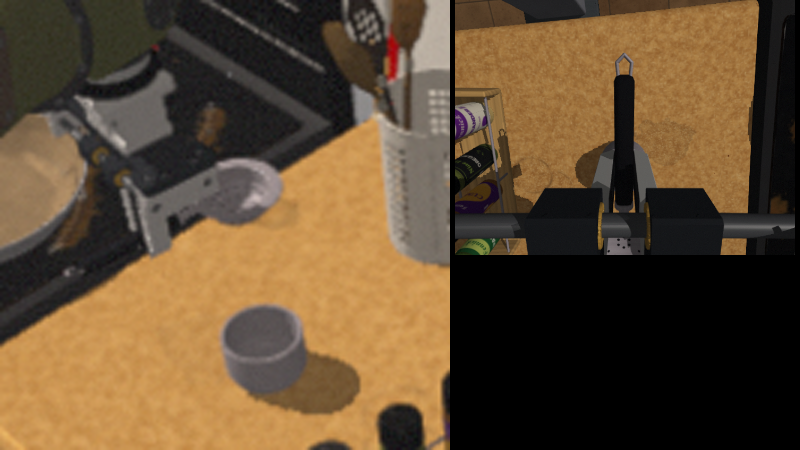

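The strainer is lifted and looks level (flange at crop (245,190)), and the drip cup stays behind, empty. Carrying it across at underside height of about 0.207 m.

>>> carry_out(plan=[[[-1,-8,0,0,0,0,0],[-2,-15,0,0,0,0,0],[-2,-20,0,0,0,0,0],[-2,-20,0,0,0,0,0],[-2,-20,0,0,0,0,0],[-2,-20,0,0,0,0,0],[-2,-20,0,0,0,0,0],[-2,-20,0,0,0,0,0],[-2,-20,0,0,0,0,0],[-2,-20,0,0,0,0,0],[-2,-20,0,0,0,0,0],[-2,-20,0,0,0,0,0],[-2,-20,0,0,0,0,0],[-2,-20,0,0,0,0,0],[-2,-20,0,0,0,0,0],[-2,-20,0,0,0,0,0],[-2,-20,0,0,0,0,0],[-2,-20,0,0,0,0,0],[-2,-20,0,0,0,0,0],[-2,-20,0,0,0,0,0]]])

```text
time_s: 7.02
ee_pos: [0.4331, -0.1165, 0.2171]
eef_rot: [3.142, -0.001, 3.045]
force: [0.2, 0.3, -2.0]
grip_width: 0.0138
grip_force: 45.0
```

>>> carry_out(plan=[[[-2,-20,0,0,0,0,0],[-2,-20,0,0,0,0,0],[-2,-20,0,0,0,0,0],[-2,-20,0,0,0,0,0],[-2,-20,0,0,0,0,0],[-1,-15,0,0,0,0,0],[-1,-10,0,0,0,0,0],[0,-7,0,0,0,0,0],[0,0,0,0,0,0,0],[0,0,0,0,0,0,0],[0,0,0,0,0,0,0]]])

```text
time_s: 7.93
ee_pos: [0.4329, -0.2471, 0.2174]
eef_rot: [3.141, -0.0, 3.045]
force: [-0.6, -0.5, -1.6]
grip_width: 0.0135
grip_force: 45.0
```

Run:
```python
from h import *
w=shot('wrist'); c=shot('scene'); s=shot('side'); o=telemetry.get_obs(); print(o['time_s'],o['ee_pos'],o['eef_rot'],o['force'],o['grip_force'])
q=np.zeros((600,800,3),np.uint8)
q[:300,:400]=cv2.resize(c['pixels'][200:350,250:450,::-1],(400,300)); q[:300,400:]=cv2.resize(s['pixels'][180:330,270:470,::-1],(400,300))
q[300:,:400]=cv2.resize(w['pixels'][:,:,::-1],(400,300)); cv2.imwrite('pics/over.png',q)
```

```text
8.0833 [ 0.43297695 -0.24714963  0.21753168] [-3.14158696e+00  1.07346613e-04  3.04558481e+00] [-0.24754552 -0.45628256 -0.52953472] 44.995699524879456
```

View pics/over.png

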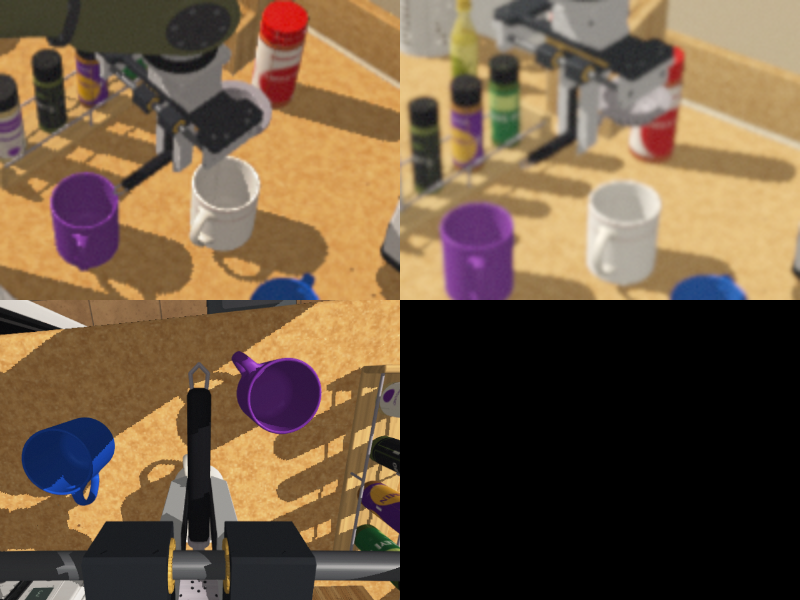

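Everything is undisturbed. The white mug (scene crop (225,190)) lies under the held strainer. Descending 92 mm, then checking flange against rim.

>>> carry_out(plan=[[[0,-1.5,4,0,0,0,0],[0,0,8,0,0,0,0],[0,0,10,0,0,0,0],[0,0,10,0,0,0,0],[0,0,10,0,0,0,0],[0,0,10,0,0,0,0],[0,0,10,0,0,0,0],[0,0,10,0,0,0,0],[0,0,8,0,0,0,0],[0,0,6,0,0,0,0],[0,0,4,0,0,0,0],[0,0,2,0,0,0,0],[0,0,0,0,0,0,0],[0,0,0,0,0,0,0],[0,0,0,0,0,0,0]]])

```text
time_s: 9.33
ee_pos: [0.4329, -0.2493, 0.1259]
eef_rot: [-3.141, 0.001, 3.045]
force: [0.2, 0.3, -1.0]
grip_width: 0.0137
grip_force: 45.0
```

Run:
```python
from h import *
c=shot('scene'); s=shot('side'); w=shot('wrist'); o=telemetry.get_obs(); print(o['time_s'],o['ee_pos'],o['eef_rot'],o['force'],o['grip_force'])
T=np.array(o['ee_pos']); yaw=o['eef_rot'][2]-np.pi; d=np.array([np.cos(yaw),np.sin(yaw),0])
b=T+np.array([0,0,.019])+.09*d-[0,0,.028]; print('bowl pred',b)
th=np.linspace(0,2*np.pi,60); C=lambda p,r:np.c_[p[0]+r*np.cos(th),p[1]+r*np.sin(th),p[2]+0*th]
q=np.zeros((600,800,3),np.uint8)
for i,(k,x,y) in enumerate(((c,310,240),(s,330,220))):
    im=k['pixels'][:,:,::-1]; im=cv2.resize(im[y:y+100,x:x+100],None,fx=4,fy=4,interpolation=cv2.INTER_CUBIC); q[:400,400*i:400*i+400]=im
    for P,col in((C(b+[0,0,.029],.043),(0,255,0)),(C((.522,-.259,.094),.041),(0,0,255))):
        cv2.polylines(q,[((proj(k,P)-[x,y]+.5)*4+[400*i,0]).astype(np.int32)],True,col,1)
q[400:,:266]=cv2.resize(w['pixels'][:,:,::-1],(266,200)); cv2.imwrite('pics/end.png',q)
```

```text
9.4833 [ 0.4328334  -0.24925352  0.12573165] [-3.14135613e+00  4.55610885e-04  3.04477556e+00] [-0.05049575 -0.52832671 -0.58974932] 44.99561548233032
bowl pred [ 0.52241192 -0.25795346  0.11673165]
```

View pics/end.png

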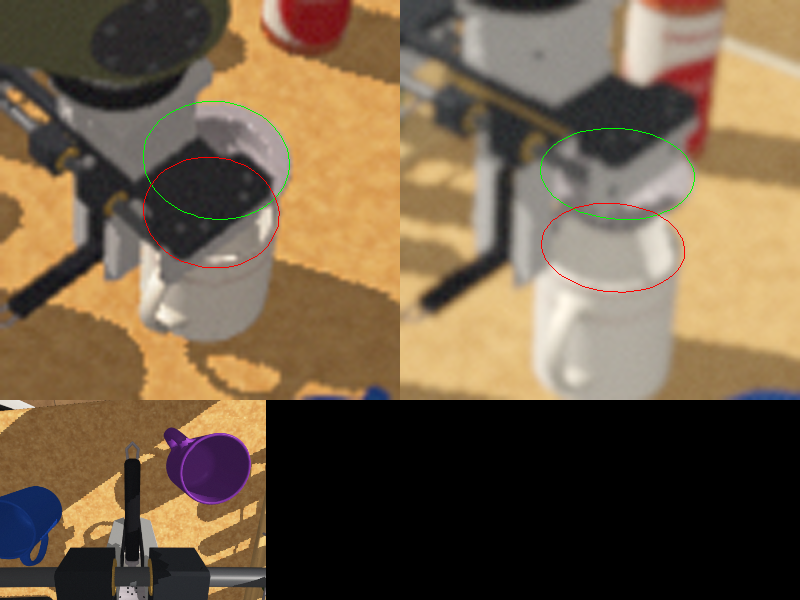

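The overlays agree: the predicted flange (green) lies on the real one in both views, and the rim (red) is under it within 2–3 mm. The underside is about 23 mm above the rim and the arm is still, so I'm handing in.

```bash
python3 -c "
from h import *
print(ctrl.hand_in())"
```

```text
the job is handed in; nothing more can be done
None
```

I handed the job in at about 9.5 s on the robot's clock, with the strainer held still and level over the white mug. By my camera measurements its underside is about 23 mm above the rim and within a few mm of the mug's axis; no verdict was returned.

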